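# Centre the valve spindle and shut the drive case

## Robot

A 7-joint arm with a two-finger parallel gripper is mounted at the origin on the work surface. World frame = base frame: x ahead of the robot, y to its left, z up, the work surface at z = 0. Lengths are in m, angles in rad, forces in N, time in s.
With the tool pointing down it reaches from about 0.35 to 0.9 m from the base axis. Payload 7.2 kg.
Tool frame: the origin (TCP) lies midway between the tips of the shut fingers; the grasp point (between the pads) lies env.grasp_offset behind it (env.grasp_offset is the distance from the TCP to the grasp point, in m); x points along the fingers, y is the direction in which the jaws open and shut, and the axes are right-handed (so a half turn about x gives the same grasp; the last joint's range is limited). The gripper opens to 88 mm and grips with 3 to 60 N. Pads are 20 mm wide; open, the fingers measure 115 mm over their backs; the gripper's body (75 mm by 178 mm) begins 61 mm behind the grasp point.
Start: joints at [-1.226, 0.411, -0.013, 1.596, 0.006, 1.134, -0.082], TCP at [0.251, 0.573, 0.223] pointing down, gripper open.
Joint ranges: [-2.95, 2.95], [-0.29, 1.99], [-1.47, 1.44], [0.14, 2.54], [-1.03, 4.17], [0.13, 1.85], [-2.86, 2.86]. Speed limits (rad/s): [2.39, 2.39, 3.01, 3.01, 3.14, 3.14, 3.14].

## Interface

Orientations are given as a unit quaternion [w, x, y, z].
In Python, from station import get_state, viewer, env gives the robot as it stands.
- The arm moves only by the shell command python3 -m inch 'ROWS' [FORCE]. ROWS is JSON, a list of rows, each a list of 7 numbers: the closure, from -1 (fully open) to 1 (shut), so that 0 is half open, then the shift along the world's x, y, z in m, then the turn, a rotation vector about the world's x, y, z in degrees. In form: [[grip, tx, ty, tz, rx, ry, rz], ...]. A call has 1 to 8 rows; each row shifts and turns the pose as measured when the row begins; what a row does not reach is not made up. A row lasts 1/10 s, in which the tool goes at most 50 mm and 8.59 degrees, less where a joint would pass 70% of its speed; a pose out of reach is approached as far as the arm can. A call with a gripper value outside its range is refused whole. The fingers move at their own pace and stop on an object; FORCE is the grip in N (left out, the last holds). Time passes only in rows, so rows that do not move let the fingers close. It gives the time, the measured TCP pose, the force and the opening at its end, in the units of the state.
- get_state(): the state, without advancing time (a new reading comes with each control period).
- viewer.grab_frame(name): name is "scene" or "top" or "wrist"; returns a dict with "img" (384x512x3 uint8, blue, green, red), "vertical_fov" (degrees; the focal length in pixels is half the picture's height over the tangent of half this angle, whatever the lens; pixels are square), "cx", "cy" (the principal point, pixels), "cam_to_world" (4x4, takes a point from camera to world coordinates); the wrist camera has in their place "tool_from_camera" (4x4, takes a point from camera to tool coordinates, whose origin is the TCP and whose axes are the tool frame's). Camera axes: x right, y down, z forward; pixel columns grow to the right and rows downward; lengths in m; the calibration is good to about 2 mm. A picture is of the moment at which its call begins: read the wrist's pose just before it. There is no depth.
- env.hand_in(): hands the job in, once; it reports no verdict.
The state is a dict: "time_s": time; "joints": joint angles; "qvel": joint speeds; "joint_efforts": joint torques, N m; "ee_pos": TCP position; "ee_rot": TCP orientation; "wrist_force": force on the tool from outside, world axes, zero at the start; "ft_torque": the same for the moment, N m; "opening": finger opening in m.
Only numpy, scipy, OpenCV 4.12 (cv2) and the standard library are available. Lean on these libraries where they do the work, as an engineer would, in place of code of your own. Each camera call takes 0.05 s, during which the arm holds its last target. There are 200 camera calls.

## Task

On the valve-drive rig, turn the spindle that runs between the two centres in the open compartment until its flat lug points straight up. Then, leaving the spindle like that, slide the flat cover by its fin fully home over the compartment and let go. The other things on the bench stay where they are.

Things in the scene. Friction and masses are not known exactly. Their poses are not given: they have to be found in the camera images.
- rig: fixed grey steel case, 285 mm long (x), 160 wide (y), wall tops 100 mm high. Origin on the bench under it; x points to its rear (the pipes' end, roughly away from the robot), y to its left, z up. Compartment open upward: x -125 to -5, y -75 to +75 mm, floor at 6 mm; solid deck behind it. Slide rails beside the cover at y = +-83 mm rise to 110 mm
- pipe (a point): middle of the first of two copper pipes that cross above the case along y, 50 mm in diameter, 300 long, axes 200 mm above the bench at rig x = 39 (this one) and 109 mm, on 12 mm upright stands at y = +-115, x 9 to 139 mm. The open cover's fin stands at or under this pipe: an upright gripper's body meets it, so come in tilted about 40 degrees, fingers forward and down
- spindle (a joint): turn of the spindle, rad; 0 = lug straight up, positive = lug leans to the rig's -y side. Starts between about 0.3 and 0.62, limits +-1.2. Stiff (friction about 0.07 N m), stays where it is left. Its axis runs along the rig's x at y = 0, z = 46 mm, from x = -114 to -16 mm
- lug (a point): mid-thickness of the spindle's flat steel lug, 36 mm from the spindle axis, rig x = -83 mm. Lug 10 mm thick (across y when upright), 36 mm wide along x, tip 48 mm from the axis (94 mm above the bench when upright); hub radius 14 mm below it. z axis along the lug to its tip, x along the spindle. Upright fingers closed on it along the rig's y square it up
- cover (a joint): slide of the cover along the rig's x, m; 0 = fully home (shut, at its stop), positive = open towards the rear, stop at 0.122. Starts between about 0.104 and 0.120. Friction about 2.5 N; stays where it is left
- cover_fin (a point): in the cover's upright black fin, 131 mm above the bench. Fin 12 mm thick (y), 26 mm long (x), from the cover's top at z = 107 to z = 149 mm, on a foot 34 by 30 by 2 mm. Axes as the rig's. The cover is an aluminium plate 130 by 160 by 6 mm; this point is 18 mm behind its front edge, at rig x = -112 mm when shut, plus the joint value when open
- spanner: bystander, leave in place: steel open spanner, 190 mm long, lying flat; origin at its underside or middle
- tape: bystander, leave in place: grey tape roll, 90 mm across, 45 mm high; origin at its underside or middle
- elbow: bystander, leave in place: brass pipe elbow, about 70 mm; origin at its underside or middle
- compound_jar: bystander, leave in place: jar, 70 mm across, 85 mm high; origin at its underside or middle
- screwdriver: bystander, leave in place: screwdriver, 200 mm long; origin at its underside or middle
- ball_valve: bystander, leave in place: brass ball valve with a flat red lever, 81 mm high; origin at its underside or middle
- mug: bystander, leave in place: white mug, 80 mm across, 90 mm high; origin at its underside or middle

How it is judged:
On the way, in this order (a step that is already met when the one before it is completed fails the run):
1. the lug points straight up (within 0.14 rad) while the cover is still open (value of joint spindle between -0.14 and 0.14 rad and value of joint cover above 0.07 m), for 0.2 s.
2. the cover is fully home over the compartment, with the lug still up (value of joint spindle between -0.14 and 0.14 rad and value of joint cover below 0.004 m), for 0.2 s.
At the end, for the whole second after the job is handed in: the cover is fully home (within 4 mm of its stop) and at rest, and the spindle's lug under it still points straight up within 0.14 rad (8 degrees) (all of step 2 and velocity of joint cover between -0.01 and 0.01 m/s); the robot touches nothing.
It fails at once if a bystander is moved by more than 30 mm (distance of any of spanner, tape, elbow, compound_jar, screwdriver, ball_valve, mug from where it was at the start of the episode above 0.03 m).
It also fails if it takes over 59 s, if anything falls off the work surface, if the arm or the gripper's body presses on something with over 40 N, if the wrist force passes 120 N, or if a joint passes its speed limit or range.

## Working session

There is one attempt and no reset: what is moved stays moved. The work goes in short steps, Python scripts to look and compute and a shell command to move; the robot and the scene stay as the last step left them, time stands still between calls to the robot, and variables do not carry over. Pictures are saved under pics/ and viewed, about 8 in all and at most 12, crops included, and the job is handed in when it is done.

```bash
mkdir -p pics; ls; cat > h.py <<'E'
import numpy as np,cv2
from station import get_state,viewer,env
from scipy.spatial.transform import Rotation as R
def Rq(q): return R.from_quat([q[1],q[2],q[3],q[0]])
def grab(n):
    s=get_state(); f=viewer.grab_frame(n); im=np.array(f["img"]); 
    if "cam_to_world" in f: T=np.array(f["cam_to_world"])
    else:
        W=np.eye(4);W[:3,:3]=Rq(s["ee_rot"]).as_matrix();W[:3,3]=s["ee_pos"];T=W@np.array(f["tool_from_camera"])
    fl=im.shape[0]/2/np.tan(np.radians(f["vertical_fov"])/2)
    np.savez("pics/%s_cal.npz"%n,T=T,K=[fl,f["cx"],f["cy"]])
    return im
def cal(n): d=np.load("pics/%s_cal.npz"%n);return d["T"],d["K"]
def plane(n,u,v,z):
    T,(f,cx,cy)=cal(n);d=T[:3,:3]@[(u-cx)/f,(v-cy)/f,1];o=T[:3,3];return o+d*(z-o[2])/d[2]
def proj(n,p):
    T,(f,cx,cy)=cal(n);c=T[:3,:3].T@(np.array(p)-T[:3,3]);return np.array([f*c[0]/c[2]+cx,f*c[1]/c[2]+cy])
E
python3 - <<'E'
from h import *
for n in ["scene","top"]:
    im=grab(n);cv2.imwrite(f"pics/{n}0.png",im);T,K=cal(n);print(n,T.round(3).tolist(),K)
s=get_state();print(s["ee_pos"],s["ee_rot"],s["time_s"],env.grasp_offset)
E
```

```text
pics
scene [[-0.798, 0.499, -0.339, 1.029], [0.603, 0.671, -0.433, 0.565], [0.011, -0.549, -0.836, 1.325], [0.0, 0.0, 0.0, 1.0]] [457.04775444 246.50782023 184.40808962]
top [[0.023, -0.997, 0.068, 0.449], [-0.999, -0.025, -0.031, -0.023], [0.032, -0.067, -0.997, 1.35], [0.0, 0.0, 0.0, 1.0]] [398.1974487  257.23331588 188.98719846]
[0.25060122 0.57206965 0.22190921] [ 0.69203842  0.14439709  0.69216243 -0.145408  ] 0.1 0.0187
```

View pics/top0.png

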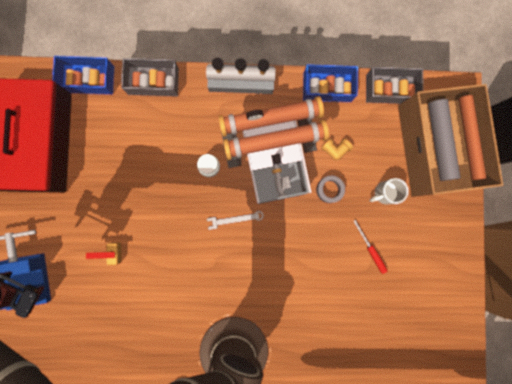

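View pics/scene0.png

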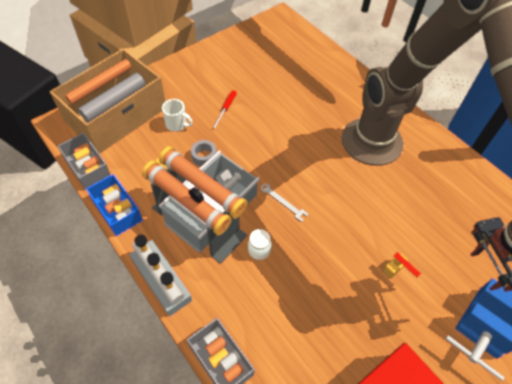

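The top view shows the rig at about (245-330, 100-205), with the open compartment at (250-310, 145-200). The jar is at (208,165), the tape at (331,188), the elbow at (338,148) and the spanner at (235,220). Next I'll zoom in.

```bash
python3 - <<'E'
from h import *
im=cv2.imread("pics/top0.png")[85:215,205:355]
cv2.imwrite("pics/top0c.png",cv2.resize(im,None,fx=4.6,fy=4.6,interpolation=cv2.INTER_CUBIC))
# pipes: orange mask in top
f=cv2.imread("pics/top0.png");h=cv2.cvtColor(f,cv2.COLOR_BGR2HSV)
print(plane("top",258,202,.1),plane("top",309,196,.1),plane("top",283,170,.1), h[140,270],h[118,270],h[147,233],h[230,270])
E
```

```text
[ 0.49269656 -0.06540818  0.1       ] [ 0.51546576 -0.22605784  0.1       ] [ 0.59582411 -0.14226687  0.1       ] [  9 157 233] [  9 160 226] [  9 144 232] [ 11 170 135]
```

View pics/top0c.png

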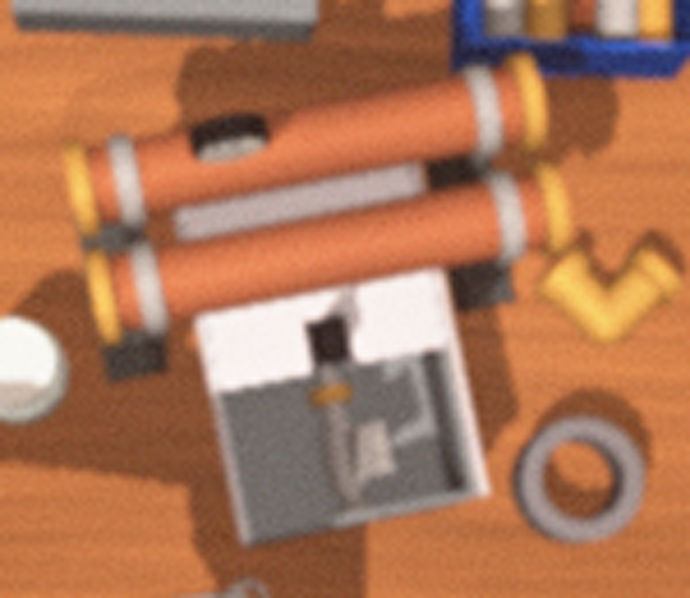

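```bash
python3 - <<'E'
from h import *
P=lambda u,v,z:plane("top",205+(u-1.8)/4.6,85+(v-1.8)/4.6,z)
a=P(101,297,.2);b=P(556,209,.2);print(a,b,np.linalg.norm(a-b)); 
d=(a-b)/np.linalg.norm(a-b);yaw1=np.arctan2(-d[0],d[1]);
c=P(77,188,.2);e=P(530,103,.2);d2=c-e;yaw2=np.arctan2(-d2[0],d2[1]);
l=P(245,545,.1);r=P(488,494,.1);d3=l-r;yaw3=np.arctan2(-d3[0],d3[1]);print(np.degrees([yaw1,yaw2,yaw3]),np.linalg.norm(d3))
for y in [np.mean([yaw1,yaw2])]:
    X=np.array([np.cos(y),np.sin(y),0]);Y=np.array([-X[1],X[0],0])
    print("org pipe1",(a+b)/2-.039*X,"pipe2",(c+e)/2-.109*X,"front",(l+r)/2+.1425*X,.131*X)
    O=((a+b)/2-.039*X+(c+e)/2-.109*X)/2;O[2]=0
    q=lambda p:(np.array([(p-O)@X,(p-O)@Y])*1e3).round(1)
    print("O",O,"lug tip img z.085",q(P(375,445,.085)),"fin top",q(P(328,343,.149)),"cover front L/R",q(P(218,391,.107)),q(P(440,350,.107)),"front corners",q(l),q(r))
E
```

```text
[0.64059205 0.03286152 0.2       ] [ 0.70551577 -0.25583449  0.2       ] 0.29590619348757213
[12.67417179 12.50985734 13.19865897] 0.1706982828886434
org pipe1 [ 0.63499197 -0.11998877  0.2       ] pipe2 [ 0.63552461 -0.11791166  0.2       ] front [ 0.64783404 -0.11710383  0.1       ] [0.12784908 0.02855895 0.        ]
O [ 0.63525829 -0.11895021  0.        ] lug tip img z.085 [-79.8 -18.5] fin top [-11.6   6.2] cover front L/R [-24.3  82.2] [-25.8 -72.8] front corners [-130.7   84.4] [-128.9  -86.3]
```

```bash
python3 - <<'E'
from h import *
s=get_state();M=Rq(s["ee_rot"]).as_matrix();print(M.round(3))
y=np.radians(12.7);X=np.array([np.cos(y),np.sin(y),0]);Y=np.array([-X[1],X[0],0])
for sg in (1,-1):
    D=np.c_[[0,0,-1],sg*Y,np.cross([0,0,-1],sg*Y)];print(sg,np.degrees(R.from_matrix(D@M.T).as_rotvec()).round(1))
print(np.array([.6353,-.119,0])-.083*X)
E
python3 -m inch '[[-1,0,0,0.05,0,0,0],[-1,0,0,0.05,0,0,0],[-1,0,0,0.05,0,0,0],[-1,0.02,-0.045,0,0,0,0],[-1,0.02,-0.045,0,0,0,0],[-1,0.02,-0.045,0,0,0,0],[-1,0.02,-0.045,0,0,0,0],[-1,0.02,-0.045,0,0,0,0]]' 20
```

```text
[[-0.     0.401  0.916]
 [-0.001  0.916 -0.401]
 [-1.    -0.001  0.   ]]
1 [ 0.1 -0.  36.3]
-1 [-0.000e+00 -1.000e-01 -1.436e+02]
[ 0.55433063 -0.13724723  0.        ]
time_s: 0.9
ee_pos: [0.3465, 0.3444, 0.3726]
ee_rot: [0.692, 0.138, 0.694, -0.143]
wrist_force: [0.7, 1.0, -0.9]
opening: 0.0878
```

```bash
python3 -m inch '[[-1,0.021,-0.045,0,0,0,8],[-1,0.021,-0.045,0,0,0,8],[-1,0.021,-0.045,0,0,0,8],[-1,0.021,-0.045,0,0,0,8],[-1,0.021,-0.045,0,0,0,5],[-1,0.021,-0.045,0,0,0,0],[-1,0.021,-0.045,0,0,0,0],[-1,0.021,-0.045,0,0,0,0]]'
python3 -m inch '[[-1,0.02,-0.045,0,0,0,0],[-1,0.01,-0.045,0,0,0,0],[-1,0.0,-0.03,0,0,0,0],[-1,0,0,0,0,0,0],[-1,0,0,0,0,0,0]]'
python3 - <<'E'
from h import *
s=get_state();M=Rq(s["ee_rot"]).as_matrix();print(s["ee_pos"],M.round(3),s["joints"])
im=grab("wrist");cv2.imwrite("pics/w1.png",im);print(cal("wrist")[0].round(3),cal("wrist")[1])
E
```

```text
time_s: 1.7
ee_pos: [0.5045, -0.0027, 0.3723]
ee_rot: [0.703, -0.079, 0.703, 0.075]
wrist_force: [0.4, 0.0, -0.3]
opening: 0.088
time_s: 2.2
ee_pos: [0.5342, -0.134, 0.3706]
ee_rot: [0.702, -0.077, 0.705, 0.07]
wrist_force: [0.2, 0.5, 0.1]
opening: 0.0877
[ 0.53418194 -0.13401887  0.37057684] [[-0.003 -0.207  0.978]
 [-0.01   0.978  0.207]
 [-1.    -0.009 -0.005]] [-0.32497616  0.20111678  0.58354679  1.57944677 -0.101612    1.39470842
  2.04688977]
[[-0.208  0.944  0.257  0.464]
 [ 0.978  0.203  0.046 -0.147]
 [-0.009  0.261 -0.965  0.533]
 [ 0.     0.     0.     1.   ]] [281.44517372 256.8026485  191.73379918]
```

View pics/w1.png

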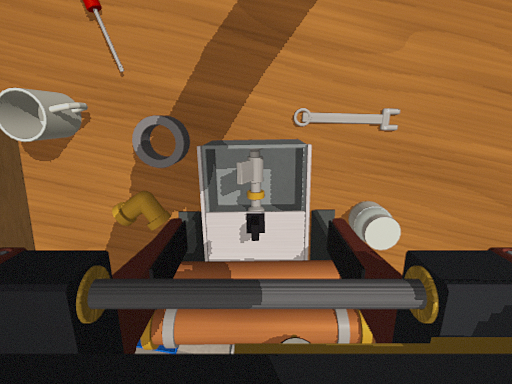

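The wrist view shows the compartment at (200-310, 140-210), the lug at (245,170) leaning left (rig -y), and the black fin at (255,222). I'll crop in to measure.

```bash
python3 - <<'E'
from h import *
im=cv2.imread("pics/w1.png")[135:265,190:325]
cv2.imwrite("pics/w1c.png",cv2.resize(im,None,fx=4.6,fy=4.6,interpolation=cv2.INTER_CUBIC))
E
```

```text
(no output)
```

View pics/w1c.png

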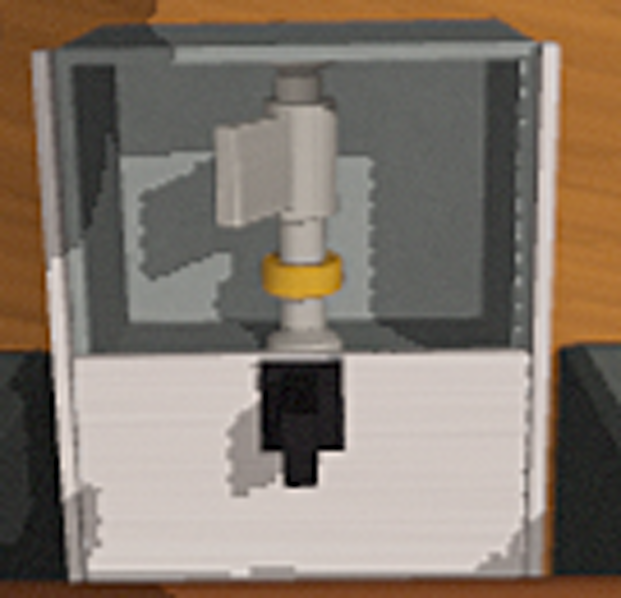

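```bash
python3 - <<'E'
from h import *
P=lambda u,v,z:plane("wrist",190+(u-1.8)/4.6,135+(v-1.8)/4.6,z)
dg=lambda a,b:np.degrees(np.arctan2(b[1]-a[1],b[0]-a[0])).round(2)
rl0,rr0,rl1,rr1=P(33,52,.11),P(560,45,.11),P(70,582,.11),P(547,577,.11)
print("rail yaw",dg(rl0,rl1),dg(rr0,rr1),"w",np.linalg.norm(rl0-rr0),np.linalg.norm(rl1-rr1))
cl,cr=P(75,357,.107),P(530,352,.107);print("cover yaw",dg(cl,cr)-90,np.linalg.norm(cl-cr))
s0,s1=P(299,85,.046),P(303,330,.046);print("spindle yaw",dg(s0,s1))
y=np.radians(12.6);X=np.array([np.cos(y),np.sin(y),0]);Y=np.array([-X[1],X[0],0])
O=np.array([.6353,-.119,0]);q=lambda p:((p-O)@X*1e3).round(1),((p-O)@Y*1e3).round(1)
for n,p in dict(rl0=rl0,rr0=rr0,rl1=rl1,rr1=rr1,cl=cl,cr=cr,s0=s0,s1=s1,inF=P(300,62,.1),foot=P(302,455,.109),fintopF=P(302,395,.149),fintopR=P(302,447,.149),lugL=P(218,175,.08),lugR=P(242,175,.09),lugf=P(230,125,.088),lugr=P(230,225,.088)).items(): print(n,*q(p))
E
```

```text
rail yaw 12.86 13.48 w 0.17059369696288104 0.17267895530453575
cover yaw 12.849999999999994 0.15796417950525363
spindle yaw 12.83Traceback (most recent call last):
  File "<stdin>", line 9, in <module>
NameError: name 'p' is not defined. Did you mean: 'P'?
```

```bash
python3 - <<'E'
from h import *
P=lambda u,v,z:plane("wrist",190+(u-1.8)/4.6,135+(v-1.8)/4.6,z)
y=np.radians(12.9);X=np.array([np.cos(y),np.sin(y),0]);Y=np.array([-X[1],X[0],0])
O=np.array([.6353,-.119,0]);q=lambda p:(((p-O)@X*1e3).round(1),((p-O)@Y*1e3).round(1))
for n,p in dict(rl0=P(33,52,.11),rr0=P(560,45,.11),rl1=P(70,582,.11),rr1=P(547,577,.11),cl=P(75,357,.107),cr=P(530,352,.107),s0=P(299,85,.046),s1=P(303,330,.046),inF=P(300,62,.1),foot=P(302,488,.109),fintopF=P(302,362,.149),fintopR=P(302,447,.149),lugL=P(218,175,.08),lugR=P(242,175,.09),lugf=P(230,125,.088),lugr=P(230,225,.088)).items(): print(n,*q(p))
s=get_state();print("tcp",q(np.array(s["ee_pos"])));print(X,Y)
E
```

```text
rl0 -131.7 -83.3
rr0 -131.4 87.3
rl1 59.1 -83.4
rr1 58.9 89.3
cl -26.0 -76.8
cr -25.9 81.2
s0 -111.6 1.7
s1 -15.0 1.5
inF -126.1 3.1
foot 23.5 1.4
fintopF -38.1 3.0
fintopR -9.4 2.5
lugL -84.4 -27.1
lugR -86.2 -17.9
lugf -103.5 -21.7
lugr -68.0 -22.8
tcp (np.float64(-102.1), np.float64(7.9))
[0.97476119 0.22325012 0.        ] [-0.22325012  0.97476119  0.        ]
```

```bash
python3 -m inch '[[-1,0.019,-0.002,0,0.6,-0.2,1],[-1,0,0,-0.05,0,0,0],[-1,0,0,-0.05,0,0,0],[-1,0,0,-0.05,0,0,0],[-1,0,0,-0.05,0,0,0],[-1,0,0,-0.02,0,0,0],[-1,0,0,0,0,0,0],[-1,0,0,0,0,0,0]]'
cat >> h.py <<'E'
y_=np.radians(12.9);X=np.array([np.cos(y_),np.sin(y_),0]);Y=np.array([-X[1],X[0],0]);O=np.array([.6353,-.119,0])+.002*Y
def q(p): p=np.array(p)-O;return (np.array([p@X,p@Y,p[2]])*1e3).round(1)
def st():
    s=get_state();M=Rq(s["ee_rot"]).as_matrix();B=np.c_[X,Y,[0,0,1]]
    print("rig tcp",q(s["ee_pos"]),"tool x,y in rig",(B.T@M[:,0]).round(3),(B.T@M[:,1]).round(3),"F",np.round(s["wrist_force"],1),"op",round(s["opening"],4),"t",s["time_s"])
E
python3 -c "from h import *;st()"
```

```text
time_s: 3.05
ee_pos: [0.5548, -0.1209, 0.1472]
ee_rot: [0.704, -0.085, 0.699, 0.089]
wrist_force: [-0.2, 0.5, -0.3]
opening: 0.0881
rig tcp [-78.9  14.2 147.2] tool x,y in rig [ 0.008  0.005 -1.   ] [-0.022  1.     0.005] F [-0.2  0.5 -0.3] op 0.0881 t 3.05
```

```bash
python3 -m inch '[[-1,-0.001,-0.0145,0,-0.3,0.4,-1.3],[-1,0,0,0,0,0,0]]'
python3 -c "from h import *;st()"
```

```text
time_s: 3.25
ee_pos: [0.5555, -0.1355, 0.1501]
ee_rot: [0.704, -0.079, 0.702, 0.08]
wrist_force: [0.1, 0.6, 0.1]
opening: 0.0877
rig tcp [-81.5  -0.2 150.1] tool x,y in rig [ 0.003  0.001 -1.   ] [0.    1.    0.001] F [0.1 0.6 0.1] op 0.0877 t 3.25
```

Aligned. Descend in smaller steps, then close.

```bash
python3 -m inch '[[-1,0,0,-0.025,0,0,0],[-1,0,0,-0.025,0,0,0],[-1,0,0,-0.02,0,0,0],[-1,0,0,0,0,0,0],[-1,0,0,0,0,0,0]]'
python3 -c "from h import *;st()"
```

```text
time_s: 3.75
ee_pos: [0.5613, -0.1383, 0.0863]
ee_rot: [0.709, -0.079, 0.697, 0.078]
wrist_force: [0.1, 0.6, 0.2]
opening: 0.0877
rig tcp [-76.4  -4.3  86.3] tool x,y in rig [ 0.017 -0.004 -1.   ] [ 0.003  1.    -0.004] F [0.1 0.6 0.2] op 0.0877 t 3.75
```

```bash
python3 -m inch '[[-1,-0.006,0.003,-0.01,0,1,0],[-1,0,0,-0.009,0,0,0],[-1,0,0,0,0,0,0]]'
python3 -c "from h import *;st()"
```

```text
time_s: 4.05
ee_pos: [0.5569, -0.1355, 0.0692]
ee_rot: [0.704, -0.078, 0.701, 0.078]
wrist_force: [0.1, 0.2, 0.1]
opening: 0.0879
rig tcp [-80.1  -0.5  69.2] tool x,y in rig [ 0.004 -0.001 -1.   ] [ 0.003  1.    -0.001] F [0.1 0.2 0.1] op 0.0879 t 4.05
```

```bash
python3 -m inch '[[0,0,0,0,0,0,0],[0.4,0,0,0,0,0,0],[0.7,0,0,0,0,0,0],[1,0,0,0,0,0,0],[1,0,0,0,0,0,0],[1,0,0,0,0,0,0],[1,0,0,0,0,0,0],[1,0,0,0,0,0,0]]' 30
python3 -c "from h import *;st()"
```

```text
time_s: 4.85
ee_pos: [0.5594, -0.1398, 0.0719]
ee_rot: [0.706, -0.079, 0.699, 0.075]
wrist_force: [0.8, -2.7, 2.0]
opening: 0.0269
rig tcp [-78.6  -5.3  71.9] tool x,y in rig [ 0.009 -0.007 -1.   ] [ 0.006  1.    -0.007] F [ 0.8 -2.7  2. ] op 0.0269 t 4.85
```

```bash
python3 -m inch '[[1,-0.001,0.003,0,0,0,0],[1,0,0.002,-0.001,0,0,0],[1,0,0,0,0,0,0],[1,0,0,0,0,0,0]]' 30
python3 -c "from h import *;st()"
```

```text
time_s: 5.25
ee_pos: [0.5584, -0.1348, 0.0709]
ee_rot: [0.706, -0.08, 0.699, 0.075]
wrist_force: [0.3, -3.3, 4.0]
opening: 0.0097
rig tcp [-78.4  -0.2  70.9] tool x,y in rig [ 0.009 -0.008 -1.   ] [ 0.006  1.    -0.008] F [ 0.3 -3.3  4. ] op 0.0097 t 5.25
```

```bash
python3 -m inch '[[0,0,0,0,0,0,0],[-0.3,0,0,0,0,0,0],[-0.3,0,0,0,0,0,0],[-0.3,0,0,0,0,0,0]]' 30
python3 -c "from h import *;st()"
```

```text
time_s: 5.65
ee_pos: [0.5567, -0.1305, 0.0692]
ee_rot: [0.705, -0.079, 0.701, 0.078]
wrist_force: [1.2, 0.3, 0.2]
opening: 0.0384
rig tcp [-79.2   4.3  69.2] tool x,y in rig [ 0.005 -0.003 -1.   ] [ 0.003  1.    -0.003] F [1.2 0.3 0.2] op 0.0384 t 5.65
```

```bash
python3 -m inch '[[-0.3,0.001,-0.004,0.015,0,0,0],[-0.3,0,0,0.025,0,0,0],[-0.6,0,0,0.04,0,0,0],[-1,0,0,0.04,0,0,0],[-1,0,0,0.04,0,0,0],[-1,0,0,0,0,0,0],[-1,0,0,0,0,0,0]]' 30
python3 -m inch '[[-1,0,0,0,1.8,-7.8,0],[-1,0,0,0,1.8,-7.8,0],[-1,0,0,0,1.8,-7.8,0],[-1,0,0,0,1.8,-7.8,0],[-1,0,0,0,1.8,-7.8,0],[-1,0,0,0,0,0,0],[-1,0,0,0,0,0,0]]'
python3 - <<'E'
from h import *
st();cv2.imwrite("pics/w2.png",grab("wrist"))
E
```

```text
time_s: 6.35
ee_pos: [0.5543, -0.1316, 0.2326]
ee_rot: [0.702, -0.078, 0.703, 0.08]
wrist_force: [-0.6, 0.1, -1.5]
opening: 0.0873
time_s: 7.05
ee_pos: [0.5511, -0.1304, 0.2187]
ee_rot: [0.865, -0.053, 0.489, 0.101]
wrist_force: [-0.0, -0.1, -0.8]
opening: 0.0881
rig tcp [-84.6   5.7 218.7] tool x,y in rig [ 0.517  0.008 -0.856] [-0.003  1.     0.008] F [-0.  -0.1 -0.8] op 0.0881 t 7.05
```

View pics/w2.png

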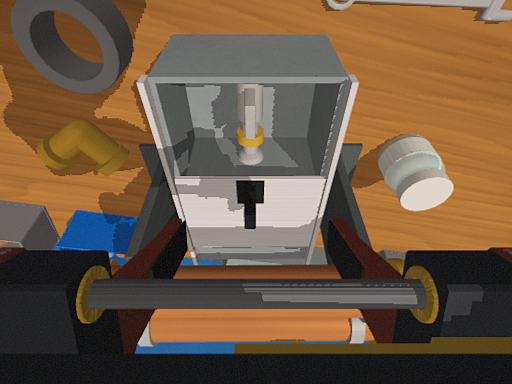

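The lug now shows at (250, 90-135), in line with the spindle, and the cover is still open with its fin at (250,205). I'll check numerically with a crop.

```bash
python3 - <<'E'
from h import *
rig=lambda x,y,z:O+X*x/1e3+Y*y/1e3+np.array([0,0,z/1e3])
for n,p in dict(lugtipF=(-101,0,94),lugtipR=(-65,0,94),lugtip14=(-83,-6.7,93.5),axisF=(-114,0,46),axisR=(-16,0,46),finFtop=(-21,0,149),finRtop=(5,0,149),finFbase=(-21,0,109)).items(): print(n,proj("wrist",rig(*p)).round(1))
im=cv2.imread("pics/w2.png")[70:240,190:310];cv2.imwrite("pics/w2c.png",cv2.resize(im,None,fx=3.5,fy=3.5,interpolation=cv2.INTER_CUBIC))
E
```

```text
lugtipF [249.  107.6]
lugtipR [249.6 141. ]
lugtip14 [242.2 124.8]
axisF [249.4  69.8]
axisR [250.6 150.2]
finFtop [249.8 213.2]
finRtop [250.1 229.3]
finFbase [250.1 183.7]
```

View pics/w2c.png

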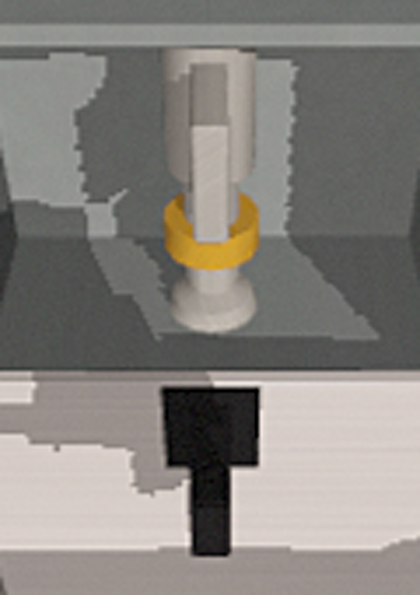

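The lug tip is at column 249.7 against 249.3 predicted for upright (242 would be 0.14 rad), and the fin matches to under 1 mm. I'll complete the tilt and approach the fin.

```bash
python3 -m inch '[[-1,0.004,-0.002,-0.003,1,-4.5,0],[-1,0.005,-0.002,-0.003,1,-4.5,0],[-1,0,0,0,0,0,0],[-1,0,0,0,0,0,0]]'
python3 -c "from h import *;st()"
```

```text
time_s: 7.5
ee_pos: [0.5559, -0.1294, 0.2111]
ee_rot: [0.874, -0.053, 0.471, 0.107]
wrist_force: [0.3, -0.3, 0.3]
opening: 0.0876
rig tcp [-79.7   5.6 211.1] tool x,y in rig [ 0.551  0.014 -0.834] [-0.014  1.     0.007] F [ 0.3 -0.3  0.3] op 0.0876 t 7.5
```

```bash
python3 -m inch '[[-1,0.003,-0.0055,0,2,-8,-0.8],[-1,0,0,0,0,0,0]]'
python3 -c "from h import *;st();print(get_state()['joints'])"
```

```text
time_s: 7.7
ee_pos: [0.5719, -0.0924, 0.2279]
ee_rot: [0.9, -0.028, 0.429, 0.077]
wrist_force: [-0.6, 0.7, 0.6]
opening: 0.0878
rig tcp [-55.8  38.1 227.9] tool x,y in rig [ 0.631 -0.027 -0.776] [0.063 0.998 0.016] F [-0.6  0.7  0.6] op 0.0878 t 7.7
[ 0.20576381  0.07460716  0.03168588  2.24963265 -0.98773794  0.31526508
  2.84138156]
```

The wrist joints (5 and 7) are at their limits in this orientation. I'll back off and use the half-turned grasp instead.

```bash
python3 -m inch '[[-1,-0.03,0,0.03,0,0,0],[-1,-0.02,0,0.04,-1.8,7.8,0],[-1,0,0,0.04,-1.8,7.8,0],[-1,0,0,0.02,-1.8,7.8,0],[-1,0,0,0,-1.8,7.8,0],[-1,0,0,0,-1.8,7.8,0],[-1,0,0,0,0,0,0]]'
python3 -c "from h import *;st();print(get_state()['joints'])"
```

```text
time_s: 8.4
ee_pos: [0.5359, -0.0756, 0.3282]
ee_rot: [0.737, -0.06, 0.67, 0.07]
wrist_force: [0.8, 0.6, -0.8]
opening: 0.0883
rig tcp [-87.2  62.5 328.2] tool x,y in rig [ 0.095  0.001 -0.995] [0.04  0.999 0.005] F [ 0.8  0.6 -0.8] op 0.0883 t 8.4
[ 0.10811614  0.13898146 -0.04322046  1.71575205 -0.02422115  1.19588935
  1.82891263]
```

```bash
python3 -m inch '[[-1,0,-0.008,0,0,0,-8.5],[-1,0,-0.008,0,0,0,-8.5],[-1,0,-0.008,0,0,0,-8.5],[-1,0,-0.008,0,0,0,-8.5],[-1,0,-0.008,0,0,0,-8.5],[-1,0,-0.008,0,0,0,-8.5],[-1,0,-0.008,0,0,0,-8.5],[-1,0,-0.008,0,0,0,-8.5]]'
python3 -m inch '[[-1,0,0,0,0,0,-8.5],[-1,0,0,0,0,0,-8.5],[-1,0,0,0,0,0,-8.5],[-1,0,0,0,0,0,-8.5],[-1,0,0,0,0,0,-8.5],[-1,0,0,0,0,0,-8.5],[-1,0,0,0,0,0,-8.5],[-1,0,0,0,0,0,-8.5]]'
python3 -c "from h import *;st();print(get_state()['joints'])"
```

```text
time_s: 9.2
ee_pos: [0.535, -0.1401, 0.3277]
ee_rot: [0.651, 0.325, 0.583, -0.361]
wrist_force: [-0.2, 0.3, 0.1]
opening: 0.0877
time_s: 10.0
ee_pos: [0.5316, -0.1413, 0.329]
ee_rot: [-0.338, -0.596, -0.292, 0.667]
wrist_force: [-0.6, 0.2, 0.4]
opening: 0.0877
rig tcp [-106.1   -0.6  329. ] tool x,y in rig [-0.081 -0.087 -0.993] [ 0.645 -0.764  0.014] F [-0.6  0.2  0.4] op 0.0877 t 10.0
[-0.08688354  0.23079554  0.23218656  1.61238443  0.0593299   1.34949401
 -0.51861056]
```

```bash
python3 -m inch '[[-1,0,0,0,0,0,-8.3],[-1,0,0,0,0,0,-8.3],[-1,0,0,0,0,0,-8.3],[-1,0,0,0,0,0,-8.3],[-1,0,0,0,0,0,-7.5],[-1,0,0,0,0,0,0],[-1,0,0,0,0,0,0]]'
cat >> h.py <<'E'
def goal(x,y,z,tilt,flip=-1):
    s=get_state();M=Rq(s["ee_rot"]).as_matrix();t=np.radians(tilt);tx=X*np.sin(t)-np.array([0,0,np.cos(t)]);D=np.c_[tx,flip*Y,np.cross(tx,flip*Y)]
    print("shift",(O+X*x/1e3+Y*y/1e3+[0,0,z/1e3]-s["ee_pos"]).round(4),"rot",np.degrees(R.from_matrix(D@M.T).as_rotvec()).round(1))
E
python3 -c "from h import *;st();print(get_state()['joints']);goal(-80,0,220,40)"
```

```text
time_s: 10.7
ee_pos: [0.5296, -0.1406, 0.3302]
ee_rot: [-0.081, -0.664, -0.053, 0.742]
wrist_force: [-0.0, -0.2, -0.0]
opening: 0.0877
rig tcp [-107.9    0.5  330.2] tool x,y in rig [-0.114 -0.024 -0.993] [-0.033 -0.999  0.028] F [-0.  -0.2 -0. ] op 0.0877 t 10.7
[-0.13320537  0.26701146  0.33788316  1.57290748 -0.01880571  1.41073501
 -1.17844106]
shift [ 0.0273  0.0057 -0.1102] rot [ 11.1 -45.2   2.4]
```

```bash
python3 -m inch '[[-1,0.005,0.001,-0.02,1.9,-7.6,0.4],[-1,0.005,0.001,-0.02,1.9,-7.6,0.4],[-1,0.005,0.001,-0.02,1.9,-7.6,0.4],[-1,0.005,0.001,-0.02,1.9,-7.6,0.4],[-1,0.005,0.001,-0.02,1.9,-7.6,0.4],[-1,0.002,0.001,-0.01,1.6,-7.6,0.4],[-1,0,0,0,0,0,0],[-1,0,0,0,0,0,0]]'
python3 -c "from h import *;st();print(get_state()['joints']);goal(-80,0,220,40);goal(4,0,119,40)"
```

```text
time_s: 11.5
ee_pos: [0.5556, -0.1235, 0.233]
ee_rot: [0.062, 0.878, 0.113, -0.46]
wrist_force: [-0.2, 0.2, 0.6]
opening: 0.0881
rig tcp [-78.7  11.4 233. ] tool x,y in rig [ 0.569  0.015 -0.822] [ 0.034 -0.999  0.005] F [-0.2  0.2  0.6] op 0.0881 t 11.5
[ 0.09800987  0.07664857  0.24869019  2.18618339 -0.79311678  0.49036524
 -0.33031125]
shift [ 0.0012 -0.0114 -0.013 ] rot [ 1.6 -5.1 -2. ]
shift [ 0.0831  0.0074 -0.114 ] rot [ 1.6 -5.1 -2. ]
```

```bash
python3 -m inch '[[-1,0.001,-0.011,-0.013,1.6,-5.1,-2],[-1,0,0,0,0,0,0],[-1,0,0,0,0,0,0]]'
python3 -c "from h import *;st();print(get_state()['joints']);goal(4,0,119,40)"
```

```text
time_s: 11.8
ee_pos: [0.5587, -0.1255, 0.2296]
ee_rot: [0.063, 0.883, 0.113, -0.451]
wrist_force: [0.1, 0.9, 0.9]
opening: 0.0876
rig tcp [-76.2   8.8 229.6] tool x,y in rig [ 0.585  0.013 -0.811] [ 0.034 -0.999  0.009] F [0.1 0.9 0.9] op 0.0876 t 11.8
[ 0.26086939  0.09035557  0.08438916  2.18915262 -0.83891362  0.46301889
 -0.27705188]
shift [ 0.0801  0.0093 -0.1106] rot [ 1.5 -4.  -1.9]
```

```bash
python3 -m inch '[[-1,0.015,0,-0.02,0.5,-1,-1],[-1,0.015,0.0,-0.02,0.5,-1,-1],[-1,0.015,0.002,-0.02,0,0,0],[-1,0,0,0,0,0,0],[-1,0,0,0,0,0,0]]'
python3 -c "from h import *;st();print(get_state()['joints']);goal(3,0,118,36)"
```

```text
time_s: 12.3
ee_pos: [0.6032, -0.1203, 0.1774]
ee_rot: [0.057, 0.89, 0.106, -0.439]
wrist_force: [-0.4, -0.5, 0.6]
opening: 0.0876
rig tcp [-31.6   3.9 177.4] tool x,y in rig [ 0.608  0.002 -0.794] [ 0.015 -1.     0.009] F [-0.4 -0.5  0.6] op 0.0876 t 12.3
[ 0.56421174  0.25467197 -0.3057693   2.16809117 -1.00663899  0.27406294
 -0.1169888 ]
shift [ 0.0346  0.004  -0.0594] rot [ 0.2  1.5 -0.9]
```

```bash
python3 -m inch '[[-1,0.009,0.001,-0.015,0.1,1,-0.5],[-1,0.009,0.001,-0.015,0.1,1,-0.4],[-1,0.008,0.001,-0.014,0,0,0],[-1,0,0,0,0,0,0]]'
python3 -c "from h import *;st();print(get_state()['joints']);goal(3,0,118,36)"
```

```text
time_s: 12.7
ee_pos: [0.6308, -0.1202, 0.1369]
ee_rot: [0.054, 0.884, 0.098, -0.455]
wrist_force: [0.2, 0.6, -0.2]
opening: 0.088
rig tcp [ -4.6  -2.1 136.9] tool x,y in rig [ 0.58  -0.006 -0.814] [-0.001 -1.     0.007] F [ 0.2  0.6 -0.2] op 0.088 t 12.7
[ 0.51565818  0.35922637 -0.30309926  2.12497863 -0.97326462  0.19882896
 -0.16668145]
shift [ 0.0069  0.0038 -0.0189] rot [ 0.5 -0.4  0.1]
```

```bash
python3 -m inch '[[-1,0.004,0.002,-0.01,0,0.5,0],[-1,0.003,0.002,-0.008,0,0,0],[-1,0,0,0,0,0,0]]'
python3 -c "from h import *;st();print(get_state()['joints']);goal(3,0,118,35)"
```

```text
time_s: 13.0
ee_pos: [0.6386, -0.1162, 0.1205]
ee_rot: [0.056, 0.882, 0.098, -0.458]
wrist_force: [0.2, -0.4, -0.7]
opening: 0.0876
rig tcp [  3.9   0.  120.5] tool x,y in rig [ 0.574 -0.007 -0.819] [ 0.    -1.     0.009] F [ 0.2 -0.4 -0.7] op 0.0876 t 13.0
[ 0.5156811   0.39866445 -0.32627504  2.11631909 -0.9796315   0.16117191
 -0.15782413]
shift [-0.0009 -0.0002 -0.0025] rot [ 0.5  0.1 -0. ]
```

Well placed over the fin. Close on it.

```bash
python3 -m inch '[[0,0,0,0,0,0,0],[0.5,0,0,0,0,0,0],[1,0,0,0,0,0,0],[1,0,0,0,0,0,0],[1,0,0,0,0,0,0],[1,0,0,0,0,0,0],[1,0,0,0,0,0,0]]' 30
python3 -c "from h import *;st();print(get_state()['joints'])"
```

```text
time_s: 13.7
ee_pos: [0.6383, -0.1176, 0.1218]
ee_rot: [0.056, 0.882, 0.097, -0.458]
wrist_force: [0.6, 1.3, -0.4]
opening: 0.0351
rig tcp [  3.2  -1.3 121.8] tool x,y in rig [ 0.574 -0.009 -0.818] [-0.002 -1.     0.01 ] F [ 0.6  1.3 -0.4] op 0.0351 t 13.7
[ 0.51687363  0.39590184 -0.32473054  2.11672861 -0.97927668  0.16254517
 -0.15842041]
```

```bash
python3 -m inch '[[1,0,0.001,-0.002,0,0,0],[1,0,0,0,0,0,0],[1,0,0,0,0,0,0],[1,0,0,0,0,0,0],[1,0,0,0,0,0,0]]' 30
python3 -c "from h import *;st()"
```

```text
time_s: 14.2
ee_pos: [0.6384, -0.1171, 0.1196]
ee_rot: [0.056, 0.882, 0.096, -0.458]
wrist_force: [1.0, -0.4, 1.7]
opening: 0.0121
rig tcp [  3.5  -0.8 119.6] tool x,y in rig [ 0.575 -0.01  -0.818] [-0.003 -1.     0.01 ] F [ 1.  -0.4  1.7] op 0.0121 t 14.2
```

```bash
python3 -m inch '[[1,-0.0078,-0.0018,0,0,0,0],[1,-0.0078,-0.0018,0,0,0,0],[1,-0.0078,-0.0018,0,0,0,0],[1,0,0,0,0,0,0]]' 30
python3 -c "from h import *;st();print(get_state()['joints'])"
```

```text
time_s: 14.6
ee_pos: [0.6153, -0.1224, 0.1196]
ee_rot: [0.055, 0.882, 0.096, -0.458]
wrist_force: [-2.6, -2.0, 2.3]
opening: 0.0121
rig tcp [-20.3  -0.9 119.6] tool x,y in rig [ 0.575 -0.009 -0.818] [-0.003 -1.     0.009] F [-2.6 -2.   2.3] op 0.0121 t 14.6
[ 0.62149789  0.3857934  -0.41784221  2.15838069 -0.99774956  0.14026843
 -0.11066265]
```

```bash
python3 -m inch '[[1,-0.006,-0.0014,-0.0003,-0.45,1.95,0],[1,-0.006,-0.0014,-0.0003,-0.45,1.95,0],[1,-0.006,-0.0014,-0.0003,-0.45,1.95,0],[1,-0.006,-0.0014,-0.0003,-0.45,1.95,0],[1,0,0,0,0,0,0]]' 30
python3 -c "from h import *;st();print(get_state()['joints'])"
```

```text
time_s: 15.1
ee_pos: [0.591, -0.1279, 0.118]
ee_rot: [0.061, 0.847, 0.093, -0.521]
wrist_force: [-1.0, -3.1, -0.2]
opening: 0.012
rig tcp [-45.2  -0.8 118. ] tool x,y in rig [ 0.451 -0.007 -0.893] [-0.003 -1.     0.007] F [-1.  -3.1 -0.2] op 0.012 t 15.1
[ 0.22570872  0.32922336  0.03198372  2.12743473 -0.69829849  0.33473264
 -0.46882482]
```

```bash
python3 -m inch '[[1,-0.0088,-0.002,0,0,0,0],[1,-0.0088,-0.002,0,0,0,0],[1,-0.0088,-0.002,0,0,0,0],[1,-0.0088,-0.002,0,0,0,0],[1,-0.0088,-0.002,0,0,0,0],[1,-0.004,-0.001,0,0,0,0],[1,0,0,0,0,0,0]]' 30
python3 -c "from h import *;st();print(get_state()['joints'])"
```

```text
time_s: 15.8
ee_pos: [0.5413, -0.1394, 0.118]
ee_rot: [0.061, 0.848, 0.093, -0.519]
wrist_force: [2.3, -1.6, -3.1]
opening: 0.0119
rig tcp [-96.2  -0.9 118. ] tool x,y in rig [ 0.454 -0.008 -0.891] [-0.003 -1.     0.008] F [ 2.3 -1.6 -3.1] op 0.0119 t 15.8
[ 0.3362245   0.27100486 -0.03026461  2.21949709 -0.76247518  0.31844698
 -0.3473516 ]
```

```bash
python3 -m inch '[[1,-0.004,-0.001,0,0,0,0],[1,-0.004,-0.001,0,0,0,0],[1,-0.003,-0.0007,0,0,0,0]]' 30;python3 -c "from h import *;st()"
python3 -m inch '[[1,-0.003,-0.0007,0,0,0,0],[1,-0.003,-0.0007,0,0,0,0]]' 30
python3 -c "from h import *;st()"
```

```text
time_s: 16.1
ee_pos: [0.5315, -0.1416, 0.1183]
ee_rot: [0.062, 0.848, 0.093, -0.518]
wrist_force: [28.3, 1.2, -27.7]
opening: 0.0118
rig tcp [-106.2   -0.9  118.3] tool x,y in rig [ 0.456 -0.008 -0.89 ] [-0.002 -1.     0.009] F [ 28.3   1.2 -27.7] op 0.0118 t 16.1
time_s: 16.3
ee_pos: [0.5305, -0.1419, 0.1186]
ee_rot: [0.063, 0.849, 0.093, -0.516]
wrist_force: [25.7, 0.9, -24.3]
opening: 0.0123
rig tcp [-107.3   -0.9  118.6] tool x,y in rig [ 0.46  -0.01  -0.888] [ 0.001 -1.     0.011] F [ 25.7   0.9 -24.3] op 0.0123 t 16.3
```

The stop is reached: force jumped to about 28 N and motion halted. Release and retreat.

```bash
python3 -m inch '[[1,0,0,0,0,0,0],[0,0,0,0,0,0,0],[-0.5,0,0,0,0,0,0],[-1,0,0,0,0,0,0],[-1,0,0,0,0,0,0],[-1,0,0,0,0,0,0]]' 30
python3 -m inch '[[-1,-0.01,-0.002,0.02,0,0,0],[-1,-0.014,-0.003,0.027,0,0,0],[-1,-0.018,-0.004,0.035,0,0,0],[-1,-0.01,-0.002,0.04,-1.5,6,0],[-1,0,0,0.04,-1.5,6,0],[-1,0,0,0,0,0,0],[-1,0,0,0,0,0,0]]'
python3 - <<'E'
from h import *
st();cv2.imwrite("pics/w3.png",cv2.rotate(grab("wrist"),cv2.ROTATE_180));t=grab("top")
cv2.imwrite("pics/t3.png",cv2.resize(t[85:235,185:365],None,fx=4,fy=4,interpolation=cv2.INTER_CUBIC));cv2.imwrite("pics/t3f.png",t)
rig=lambda x,y,z:O+X*x/1e3+Y*y/1e3+np.array([0,0,z/1e3])
for j in (0,4,8): print(j,(511-proj("wrist",rig(-130+j,60,107))[0]).round(1),(383-proj("wrist",rig(-130+j,60,107))[1]).round(1),np.array([511,383])-proj("wrist",rig(j,60,107)).round(1))
E
```

```text
time_s: 16.9
ee_pos: [0.5301, -0.1417, 0.1187]
ee_rot: [0.064, 0.849, 0.094, -0.516]
wrist_force: [-0.6, -0.8, 0.2]
opening: 0.0485
time_s: 17.6
ee_pos: [0.4757, -0.1507, 0.2758]
ee_rot: [0.072, 0.794, 0.088, -0.597]
wrist_force: [-1.4, -0.4, -0.3]
opening: 0.0877
rig tcp [-162.6    2.7  275.8] tool x,y in rig [ 0.276 -0.008 -0.961] [ 0.004 -1.     0.009] F [-1.4 -0.4 -0.3] op 0.0877 t 17.6
0 302.1 194.8 [301.5 300.8]
4 302.1 198.1 [301.4 304.1]
8 302.1 201.4 [301.4 307.3]
```

View pics/w3.png

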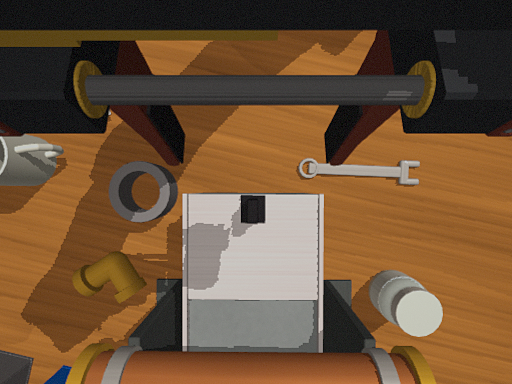

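View pics/t3.png

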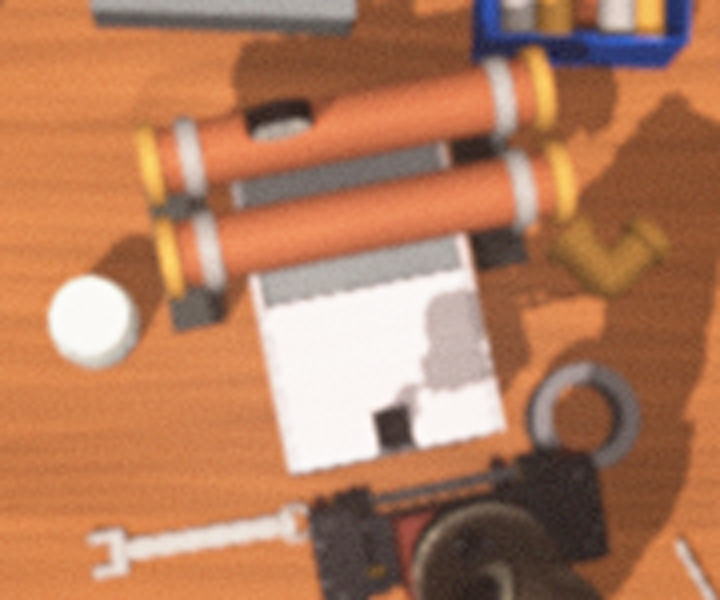

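The cover's front edge is at row 194 and its rear edge at row 300, against 194.8 and 300.8 predicted for fully shut (4 mm open would give 198 and 304). The bystanders look unmoved and the gripper is clear, so I'm handing in.

```bash
python3 -c "
from h import *
s=get_state();print(np.abs(s['qvel']).max(),s['time_s']);print(env.hand_in())"
```

```text
0.024891287228726893 17.7
the job is handed in; nothing more can be done
None
```

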